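# Slide the driver tray onto the flagged rails of the bench rack

### The job

Pick the aluminium tray up by its upright grip plate and slide it level, drivers up, into the rack's mouth onto the pair of rails whose height is marked by the small flag plate on the post at the mouth. Push it in, through the soft give of the rubber buffer at the far end, until you feel it come up solid, press it there for a moment with a gentle few newtons, never more than 20 N and without ramming it into the rack, then let go and leave it home on the rails, still against the buffer; do not disturb the bin, the screwdriver or the jar.

Things in the scene. Friction and masses are not known exactly. Their poses are not given: they have to be found in the camera images.
- tray: Tray to load: flat aluminium sheet 280 (its x) x 160 (y) x 4 thick, 0.29 to 0.47 kg, with two round loudspeaker drivers screwed on top (86 and 72 across, tops 32 above the underside). Origin: centre of the sheet's underside, near the centre of mass. It starts flat on the bench and goes in +x end first.
- tray_grip (a point): Pinch point of the tray's upright black grip plate near its -x end, at (-132, 0, 28) in the tray frame. The plate is 12 thick (x), 60 wide (y), its top 44 above the tray's underside; 60 free on the driver side. Fingers close along the tray's x, from above.
- tray_nose (a point): Middle of the leading (+x) edge of the tray's underside: (140, 0, 0) in the tray frame.
- rack: Fixed rigid bench rack, 240 deep (x) x 220 wide (y) x 212 high, open at its mouth (-x end). Origin: centre of its foot. The tray goes in along +x. Three pairs of C-channels, one above another, run from x = -100 to 80, ledge tops at z = 45, 100, 155. Posts outside the channels at x = -85, 0, 85. The grip plate stays outside the mouth.
- rail_low (a point): Lowest rail pair: midway between its ledges, level with their upper faces, at rack x = -100, z = 45; axes as the rack's. All pairs alike: channel 9 high inside (5 to spare over the sheet), side walls 166 apart (3 to spare a side), ledges and lips reach in to y = +-68. From x = -100 out to -120 the mouths flare 8 down, 8 up and 7 sideways.
- rail_mid (a point): The same point of the middle rail pair (z = 100).
- rail_high (a point): The same point of the highest rail pair (z = 155).
- stop: Fixed upright steel bar at the rack's far end, front face at rack x = 98. It carries the buffer: an upright black rubber strip, 24 wide, that meets the tray's leading edge. It gives 7 against a soft spring (under 1 N, less than the tray's friction), then is solid. Its solid position is set anew each time anywhere from rack x = 62 to 88 and is not measured: it must be felt.
- flag_low: Small flat black clip-on flag plate, 44 wide (along rack x) x 26 high, facing out sideways, fixed at the height of the lowest rail pair (45 mm, its origin) on one of the three posts of the rack's -y side: x = -85 (the mouth post), 0 or 85 in the rack frame. Only the flag on the mouth post marks the pair to load; the two others mark nothing for this job.
- flag_mid: Small flat black clip-on flag plate, 44 wide (along rack x) x 26 high, facing out sideways, fixed at the height of the middle rail pair (100 mm, its origin) on one of the three posts of the rack's -y side: x = -85 (the mouth post), 0 or 85 in the rack frame. Only the flag on the mouth post marks the pair to load; the two others mark nothing for this job.
- flag_high: Small flat black clip-on flag plate, 44 wide (along rack x) x 26 high, facing out sideways, fixed at the height of the highest rail pair (155 mm, its origin) on one of the three posts of the rack's -y side: x = -85 (the mouth post), 0 or 85 in the rack frame. Only the flag on the mouth post marks the pair to load; the two others mark nothing for this job.
- parts_bin: Bystander: open green parts bin 100 x 75 x 50 on the bench, origin at the centre of its underside.
- screwdriver: Bystander: orange-handled screwdriver lying on the bench, origin under its middle.
- flux_jar: Bystander: small closed jar, 48 across, 60 high, origin at the centre of its underside.

How it is judged:
By the outcome, as a careful person would: the job done as asked, in the order asked, and still so for the second after the job is handed in, with the robot touching nothing.
It also fails if it takes over 59 s, if anything falls off the work surface, if the arm or the gripper's body presses on something with over 40 N, if the wrist force passes 120 N, or if a joint passes its speed limit or range.

### The arm

A 6-joint arm with a two-finger parallel gripper is mounted at the origin on the work surface. World frame = base frame: x ahead of the robot, y to its left, z up, the work surface at z = 0. Lengths are in m, angles in rad, forces in N, time in s.
With the tool pointing down it reaches from about 0.275 to 0.85 m from the base axis. Payload 5.2 kg.
Tool frame: the origin (TCP) lies on the centre line of the jaws, within the pads' length; the fingertips stand 19 mm ahead of it and the grasp point (between the pads) is the TCP; z points along the fingers, y is the line along which they close (so a half turn about z gives the same grasp; the last joint's range is limited). The gripper opens to 85 mm and grips with 20 to 120 N. Pads are 22 mm wide; open, the fingers measure 114 mm over their backs; the gripper's body (76 mm by 85 mm) begins 54 mm behind the grasp point. The pads swing forward as they close: fully open they stand 13 mm farther back than shut.
Start: joints at [1.038, 0.259, 1.535, -0, 1.348, -0.203], TCP at [0.178, 0.52, 0.25] pointing down, gripper open.
Joint ranges: [-3.14, 3.14], [-0.91, 2.08], [0.19, 2.58], [-1.22, 4.36], [0.22, 2.71], [-3.12, 3.12]. Speed limits (rad/s): [2.57, 2.57, 3.14, 3.14, 3.14, 3.14].

### API

Orientations are given as a rotation vector (axis times angle).
In Python, from bench import r gives the robot as it stands. The module is installed in compiled form; this text tells all that it offers.
- The arm moves only by the shell command python3 -m pendant 'ROWS' [FORCE]. ROWS is JSON, a list of rows, each a list of 3 entries, a list of its own where there are three numbers: the turn, a rotation vector about the world's x, y, z in rad, then the shift along the world's x, y, z in mm, then the finger opening in mm, from 0 to 85.4. In form: [[[ax, ay, az], [dx, dy, dz], fingers], ...]. A call has exactly 10 rows; each row shifts and turns the commanded pose from where the row before left it; what a row does not reach is not made up. A row lasts 1/12 s, in which the tool goes at most 41.7 mm and 7.16 degrees, less where a joint would pass 70% of its speed; a pose out of reach is approached as far as the arm can. A call is refused whole if a number of a shift passes 41.7 or a number of a turn 0.125, either way. A call with a gripper value outside its range is refused whole. The fingers move at their own pace and stop on an object; FORCE is the grip in N (left out, the last holds). Time passes only in rows, so rows that do not move let the fingers close, or fill a call up. It gives the time, the measured TCP pose, the force, the opening and the grip force at its end, in the units of the state.
- r.get_state(): the state, without advancing time (a new reading comes with each control period).
- r.capture(name): name is "scene" or "side" or "wrist"; returns the picture (420x560x3 uint8, red, green, blue); there is no depth.
- r.camera_params(name): a dict with "fx", "fy", "cx", "cy" (pixels), "view" (4x4, takes a point from world to camera coordinates). Camera axes: x right, y down, z forward; pixel columns grow to the right and rows downward; lengths in m; the calibration is good to about 2 mm. A picture is of the moment at which its call begins: read the wrist's pose just before it. camera_params takes no time and is no camera call; for the wrist camera it gives the pose at the moment of the call.
- r.hand_in(): hands the job in; it is judged then, once.
Trained networks look in the newest picture that a camera, given by its name, has taken for a name from the list of things; names that differ only in an ending like _2 or _b are one class to them, and where a whole thing is asked for, a point or a joint stands for the part that bears it (a point fixed in the world has none). Each returns a list of dicts, best first, with "confidence" (0 to 1); they miss things now and then, are a little off and sometimes report something else, mostly with a low value. They report only what shows in the picture. A call takes as long as a camera call.
- r.silhouettes(camera, target): "region" (420x560 bool, what is visible of it) and "extent" ([left, top, right, bottom] in pixels, round what is visible of it).
The state is a dict: "t": time; "joints": joint angles; "qvel": joint speeds; "effort": joint torques, N m; "ee_pos": TCP position; "ee_rot": TCP orientation; "ft_force": force on the tool from outside, world axes, zero at the start; "torque": the same for the moment, N m; "grip_width": finger opening in m; "grasp_force": force on a finger pad.
Only numpy, scipy, OpenCV 4.12 (cv2) and the standard library are available. Lean on these libraries where they do the work, as an engineer would, in place of code of your own. Each camera call takes 0.05 s, during which the arm holds its last target. There are 200 camera calls.

## Working session

There is one attempt and no reset: what is moved stays moved. The work goes in short steps, Python scripts to look and compute and a shell command to move; the robot and the scene stay as the last step left them, time stands still between calls to the robot, and variables do not carry over. Pictures are saved under pics/ and viewed, at most 10 in all, crops included, and the job is handed in when it is done.

```bash
mkdir -p pics; cat > h.py <<'E'
from bench import r
import numpy as np, cv2
def snap(c,n):
    p=r.camera_params(c); im=r.capture(c); cv2.imwrite(f'pics/{n}.png',im[:,:,::-1]); return im,p
def ray(p,u,v):
    V=np.array(p['view']);R=V[:3,:3];o=-R.T@V[:3,3]
    return o,R.T@np.array([(u-p['cx'])/p['fx'],(v-p['cy'])/p['fy'],1.])
def hit(p,u,v,z):
    o,d=ray(p,u,v); return o+d*(z-o[2])/d[2]
def proj(p,P):
    V=np.array(p['view']);q=np.atleast_2d(P)@V[:3,:3].T+V[:3,3]
    return np.c_[q[:,0]/q[:,2]*p['fx']+p['cx'],q[:,1]/q[:,2]*p['fy']+p['cy']]
E
python3 - <<'E'
from h import *
s=r.get_state();print({k:np.round(v,3) for k,v in s.items()})
ims=[]
for c in('scene','side'):
    im,p=snap(c,c+'0');print(c,np.round(p['view'],3).tolist(),p['fx'],p['cx'],p['cy'])
    for t in('tray','tray_grip','rack','flag_low','flag_mid','flag_high','parts_bin','screwdriver','flux_jar','stop'):
        for d in r.silhouettes(c,t)[:3]:print(t,round(d['confidence'],2),np.round(d['extent']).tolist())
E
```

```text
{'t': np.float64(0.0), 'joints': array([ 1.038,  0.259,  1.536, -0.   ,  1.348, -0.203]), 'qvel': array([-0.   ,  0.   , -0.   ,  0.004, -0.001, -0.001]), 'effort': array([ 3.0000e-03, -4.4603e+01, -2.9058e+01, -0.0000e+00,  1.1000e-02,
       -0.0000e+00]), 'ee_pos': array([0.178, 0.52 , 0.249]), 'ee_rot': array([-5.160e-01, -3.098e+00,  3.000e-03]), 'ft_force': array([-0.076, -0.633,  0.221]), 'torque': array([ 0.046,  0.039, -0.04 ]), 'grasp_force': np.float64(0.0), 'grip_width': np.float64(0.085)}
scene [[-0.304, 0.952, -0.017, 0.158], [0.548, 0.161, -0.821, -0.249], [-0.779, -0.259, -0.571, 1.636], [0.0, 0.0, 0.0, 1.0]] 467.47772144231595 277.8646370989856 212.54952597820463
tray 0.75 [147.0, 186.0, 265.0, 243.0]
tray_grip 0.66 [150.0, 186.0, 265.0, 239.0]
rack 0.97 [321.0, 155.0, 447.0, 294.0]
flag_low 0.63 [366.0, 218.0, 390.0, 233.0]
flag_mid 0.55 [324.0, 228.0, 348.0, 244.0]
flag_mid 0.23 [319.0, 153.0, 442.0, 292.0]
flag_high 0.59 [367.0, 220.0, 386.0, 232.0]
flag_high 0.2 [410.0, 184.0, 442.0, 264.0]
parts_bin 0.78 [208.0, 248.0, 258.0, 304.0]
parts_bin 0.4 [148.0, 188.0, 265.0, 241.0]
screwdriver 0.78 [113.0, 251.0, 193.0, 266.0]
flux_jar 0.63 [286.0, 277.0, 311.0, 314.0]
stop 0.81 [408.0, 185.0, 443.0, 262.0]
side [[-0.959, -0.283, -0.018, 0.596], [-0.159, 0.59, -0.791, 0.156], [0.235, -0.756, -0.611, 0.968], [0.0, 0.0, 0.0, 1.0]] 398.0931803476985 278.4432148245941 204.73827268035643
tray 0.88 [295.0, 156.0, 364.0, 222.0]
tray_grip 0.83 [296.0, 155.0, 359.0, 220.0]
rack 0.81 [210.0, 202.0, 344.0, 374.0]
flag_low 0.53 [208.0, 303.0, 220.0, 320.0]
flag_high 0.6 [224.0, 237.0, 235.0, 252.0]
parts_bin 0.86 [217.0, 192.0, 261.0, 221.0]
screwdriver 0.55 [253.0, 154.0, 277.0, 188.0]
screwdriver 0.33 [293.0, 153.0, 358.0, 221.0]
flux_jar 0.66 [200.0, 224.0, 220.0, 253.0]
stop 0.66 [243.0, 273.0, 276.0, 351.0]
stop 0.63 [292.0, 157.0, 361.0, 219.0]
```

View pics/scene0.png

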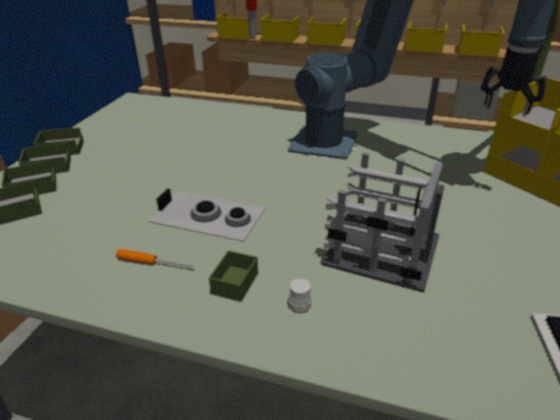

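View pics/side0.png

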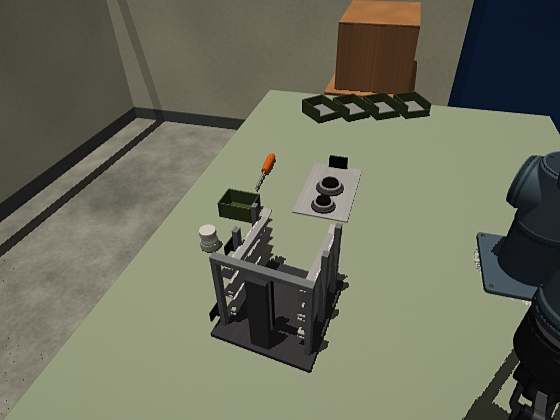

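```bash
python3 - <<'E'
import cv2,numpy as np
a=cv2.imread('pics/scene0.png')
c=cv2.resize(a[150:290,310:450],None,fx=4,fy=4,interpolation=cv2.INTER_CUBIC)
t=cv2.resize(a[180:245,140:270],(560,280),interpolation=cv2.INTER_CUBIC)
cv2.imwrite('pics/c1.png',cv2.convertScaleAbs(c,alpha=1.6));cv2.imwrite('pics/c2.png',t)
E
```

```text
(no output)
```

View pics/c1.png

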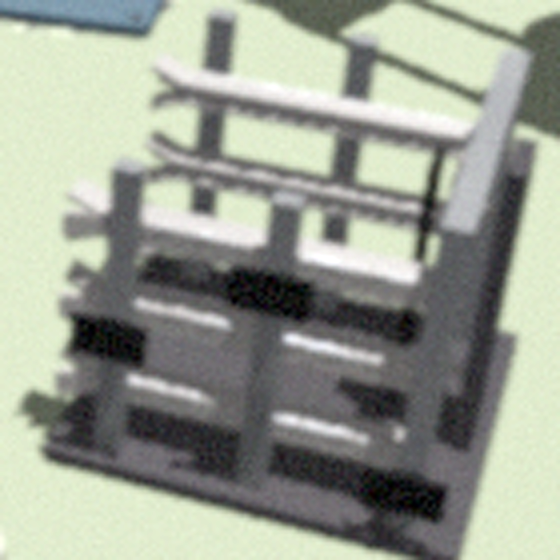

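View pics/c2.png

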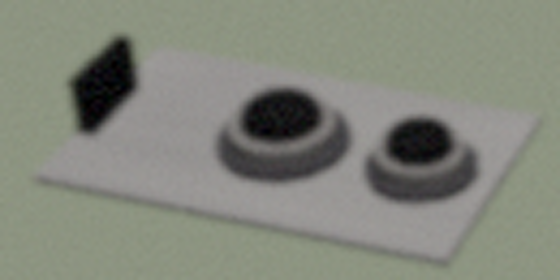

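```bash
python3 - <<'E'
from h import *
from itertools import permutations
from scipy.optimize import least_squares
p=r.camera_params('scene');ps=r.camera_params('side')
T=np.array([[37,182],[447,265],[542,118],[155,50]])/4.308+[140,180]
C=[[-.14,-.08,.003],[.14,-.08,.003],[.14,.08,.003],[-.14,.08,.003]]
W=lambda q,P:np.c_[np.array(P)[:,:2]@np.array([[np.cos(q[2]),np.sin(q[2])],[-np.sin(q[2]),np.cos(q[2])]])+q[:2],np.array(P)[:,2]]
f=least_squares(lambda q:(proj(p,W(q,C))-T).ravel(),[.5,-.3,1.5]);print('tray',f.x,np.round(f.fun,1),W(f.x,[[-.132,0,.028]]))
S=(295,364,156,222);print('side pred',proj(ps,W(f.x,C)).round().tolist())
U=np.array([[108,338],[270,293],[402,493],[45,450],[515,340],[128,165],[288,198],[222,17],[363,42]])/4+[310,150]
for pm in permutations([.045,.1,.155]):
    def res(q,full=0):
        y=q[3];P=[[-.085,y,pm[0]],[0,y,pm[1]],[.085,y,pm[2]],[-.12,-.11,.004],[.12,.11,.008],[-.085,-q[4],q[5]],[0,-q[4],q[5]],[-.085,q[4],q[5]],[0,q[4],q[5]]]
        return (proj(p,W(q,P))-U).ravel()
    f=least_squares(res,[.55,.1,1.5,-.105,.1,.2]);print(pm,f.cost.round(1),f.x.round(4),f.fun.round(1) if f.cost<40 else '')
    if f.cost<40:
        print(proj(ps,W(f.x,[[-.085,f.x[3],pm[0]],[0,f.x[3],pm[1]],[.085,f.x[3],pm[2]],[.12,-.11,0],[.12,.11,0]])).round())
E
```

```text
tray [ 0.527297   -0.19841795  1.55455195] [-1.3 -0.2  0.6  0.   0.2 -0.   0.5 -0.1] [[ 0.52515283 -0.33040054  0.028     ]]
side pred [[311.0, 163.0], [288.0, 212.0], [343.0, 222.0], [358.0, 170.0]]
(0.045, 0.1, 0.155) 1177.2 [ 0.5476  0.276   1.3619 -0.1053  0.0843  0.2025] 
(0.045, 0.155, 0.1) 352.9 [ 0.545   0.2754  1.3984 -0.1077  0.087   0.2022] 
(0.1, 0.045, 0.155) 1629.6 [ 0.545   0.2753  1.3895 -0.106   0.0864  0.2019] 
(0.1, 0.155, 0.045) 2.4 [ 0.5412  0.2739  1.4575 -0.1095  0.0905  0.2018] [-0.2 -0.1 -0.3 -0.2  0.3  0.1 -1.   0.8  1.2 -1.2  0.3 -0.1 -0.1  0.2
 -0.1 -0.2  0.1  0.1]
[[248. 239.]
 [228. 245.]
 [214. 310.]
 [208. 336.]
 [307. 373.]]
(0.155, 0.045, 0.1) 1223.2 [ 0.5412  0.2738  1.4518 -0.1077  0.0903  0.2016] 
(0.155, 0.1, 0.045) 421.0 [ 0.5399  0.273   1.4838 -0.1089  0.0917  0.2019]
```

```bash
python3 - <<'E'
from h import *
from scipy.spatial.transform import Rotation as R
s=r.get_state();print(R.from_rotvec(s['ee_rot']).as_matrix().round(3))
V=np.array(r.camera_params('wrist')['view']);print(V.round(3), (-V[:3,:3].T@V[:3,3]).round(3),s['ee_pos'])
p=r.camera_params('scene')
for n,u,v in(('bin',233,290),('binL',210,290),('sd',120,262),('sdtip',193,268),('jar',300,308)):print(n,hit(p,u,v,0).round(3))
E
```

```text
[[-0.946  0.324  0.   ]
 [ 0.324  0.946 -0.   ]
 [-0.    -0.    -1.   ]]
[[ 0.324  0.946  0.001 -0.55 ]
 [ 0.907 -0.311  0.284 -0.035]
 [ 0.269 -0.091 -0.959  0.378]
 [ 0.     0.     0.     1.   ]] [0.109 0.544 0.373] [0.1780919  0.52036106 0.25031326]
bin [ 0.775 -0.023  0.   ]
binL [ 0.79  -0.072  0.   ]
sd [ 0.765 -0.32   0.   ]
sdtip [ 0.734 -0.141  0.   ]
jar [0.784 0.134 0.   ]
```

```bash
python3 -m pendant '[[[0,0,0.031],[15,-37,0],60],[[0,0,0.031],[15,-37,0],60],[[0,0,0.031],[15,-37,0],60],[[0,0,0.031],[15,-37,0],60],[[0,0,0.031],[15,-37,0],60],[[0,0,0.031],[15,-37,0],60],[[0,0,0.031],[15,-37,0],60],[[0,0,0.031],[15,-37,0],60],[[0,0,0.031],[15,-37,0],60],[[0,0,0.031],[15,-37,0],60]]' 100
python3 -m pendant '[[[0,0,0],[15,-37,0],60],[[0,0,0],[15,-37,0],60],[[0,0,0],[15,-37,0],60],[[0,0,0],[15,-37,0],60],[[0,0,0],[15,-37,0],60],[[0,0,0],[15,-37,0],60],[[0,0,0],[15,-37,0],60],[[0,0,0],[15,-37,0],60],[[0,0,0],[15,-37,0],60],[[0,0,0],[15,-37,0],60]]'
python3 -m pendant '[[[0,0,0],[15,-35,-15],60],[[0,0,0],[15,-35,-15],60],[[0,0,0],[15,-30,-15],60],[[0,0,0],[0,0,0],60],[[0,0,0],[0,0,0],60],[[0,0,0],[0,0,0],60],[[0,0,0],[0,0,0],60],[[0,0,0],[0,0,0],60],[[0,0,0],[0,0,0],60],[[0,0,0],[0,0,0],60]]'
python3 - <<'E'
from h import *
s=r.get_state();print(s['ee_pos'],s['ee_rot'],s['joints'].round(2),s['ft_force'])
im,p=snap('wrist','w1')
G=[[.525-.004,-.33,.044]];print('pred grip top',proj(p,G))
for t in('tray','tray_grip'):
    for d in r.silhouettes('wrist',t)[:2]:print(t,d['confidence'],d['extent'])
E
```

```text
t: 1.93
ee_pos: [0.3283, 0.1487, 0.2507]
ee_rot: [0.028, 3.14, 0.0]
ft_force: [1.5, 0.3, 0.3]
grip_width: 0.0599
grasp_force: 0.0
t: 2.77
ee_pos: [0.4784, -0.2218, 0.2503]
ee_rot: [0.032, 3.141, -0.0]
ft_force: [0.7, 0.4, -0.1]
grip_width: 0.0603
grasp_force: 0.0
t: 3.6
ee_pos: [0.5233, -0.3189, 0.2065]
ee_rot: [0.03, 3.14, -0.002]
ft_force: [-0.1, -0.7, 0.6]
grip_width: 0.0601
grasp_force: 0.0
[ 0.52326102 -0.31891401  0.20645364] [ 2.95923190e-02  3.14018522e+00 -1.67852761e-03] [-0.73  0.4   1.44  0.    1.3  -2.28] [-0.14018421 -0.69399494  0.56523422]
pred grip top [[262.19506183 194.46931539]]
tray 0.8 [251.4, 90.4, 560.0, 258.9]
tray_grip 0.51 [262.9, 365.7, 355.8, 385.1]
tray_grip 0.32 [509.2, 333.7, 560.0, 381.0]
```

View pics/w1.png

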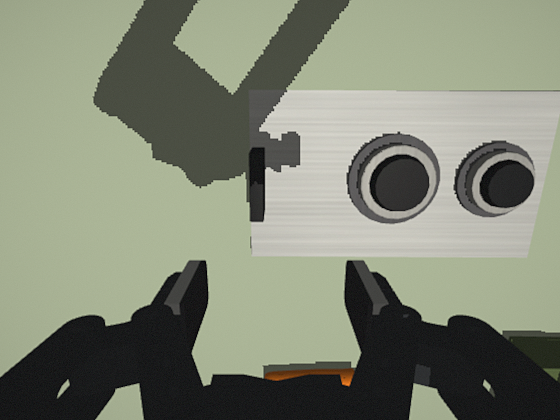

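```bash
python3 - <<'E'
from h import *
p=r.camera_params('wrist')
for u,v in((249,90),(252,256),(527,257),(545,91.)):print(hit(p,u,v,.004).round(4))
for u,v in((250,148),(265,148),(264,222),(250,222)):print('grip',hit(p,u,v,.044).round(4))
E
```

```text
[ 0.4356 -0.3408  0.004 ]
[ 0.5945 -0.3443  0.004 ]
[ 0.6011 -0.0659  0.004 ]
[ 0.4415 -0.0797  0.004 ]
grip [ 0.4817 -0.3389  0.044 ]
grip [ 0.482  -0.3268  0.044 ]
grip [ 0.5451 -0.3295  0.044 ]
grip [ 0.5448 -0.3415  0.044 ]
```

```bash
python3 -m pendant '[[[0,0,0],[5,0,40],60],[[0,0,0],[5,10,38],60],[[0,0,0],[5,20,35],60],[[0,0,0],[5,34,20],60],[[0,0,0],[5,37,10],60],[[0,0,0],[5,39,10],60],[[0,0,0],[5,39,10],60],[[0,0,0],[5,39,10],60],[[0,0,0],[5,41,0],60],[[0,0,0],[5,41,0],60]]'
python3 -m pendant '[[[0,0,0],[5,41,0],60],[[0,0,0],[5,41,0],60],[[0,0,0],[5,41,0],60],[[0,0,0],[5,41,0],60],[[0,0,0],[5,41,0],60],[[0,0,0],[5,20,0],60],[[0,0,0],[0,0,0],60],[[0,0,0],[0,0,0],60],[[0,0,0],[0,0,0],60],[[0,0,0],[0,0,0],60]]'
python3 - <<'E'
from h import *
im,p=snap('wrist','w2')
q=[.5412,.2739,1.4575];c,s=np.cos(q[2]),np.sin(q[2])
P=np.array([[-.12,-.11,0],[-.12,.11,0],[-.1,-.068,.1],[-.1,.068,.1],[-.1,-.068,.155],[-.1,.068,.155]])
print(proj(p,np.c_[q[0]+c*P[:,0]-s*P[:,1],q[1]+s*P[:,0]+c*P[:,1],P[:,2]]).round())
cv2.imwrite('pics/w2b.png',cv2.convertScaleAbs(cv2.resize(im[:,:,::-1],(800,600),interpolation=cv2.INTER_CUBIC),alpha=1.4))
E
```

```text
t: 4.58
ee_pos: [0.5732, -0.0178, 0.3795]
ee_rot: [0.032, 3.139, -0.001]
ft_force: [1.8, -0.5, -0.3]
grip_width: 0.0598
grasp_force: 0.0
t: 5.42
ee_pos: [0.6031, 0.2039, 0.3785]
ee_rot: [0.034, 3.141, -0.001]
ft_force: [-0.4, 0.9, 0.4]
grip_width: 0.0604
grasp_force: 0.0
[[234. 184.]
 [244.  17.]
 [243. 168.]
 [252.  40.]
 [238. 177.]
 [248.  29.]]
```

View pics/w2b.png

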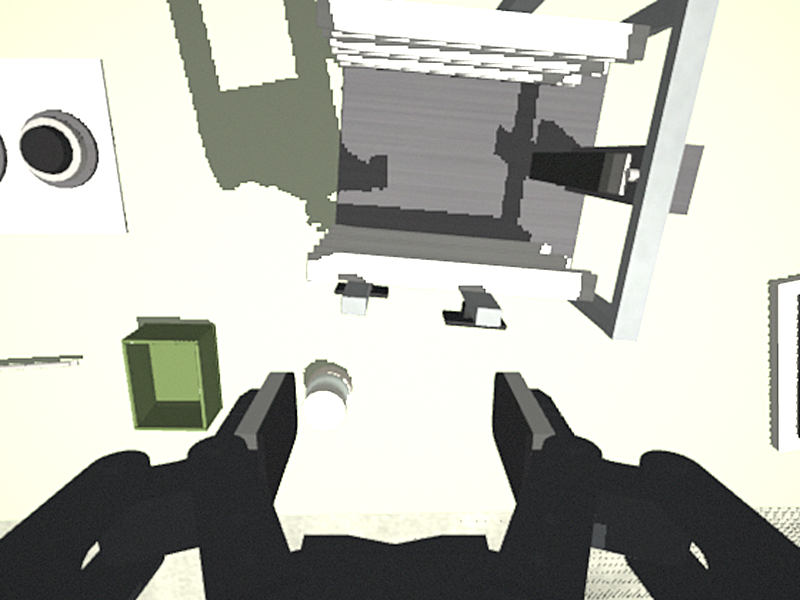

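```bash
python3 - <<'E'
import cv2
a=cv2.imread('pics/w2.png')
cv2.imwrite('pics/w2c.png',cv2.resize(a[0:240,205:472],(800,720),interpolation=cv2.INTER_CUBIC)[:600])
E
```

```text
(no output)
```

View pics/w2c.png

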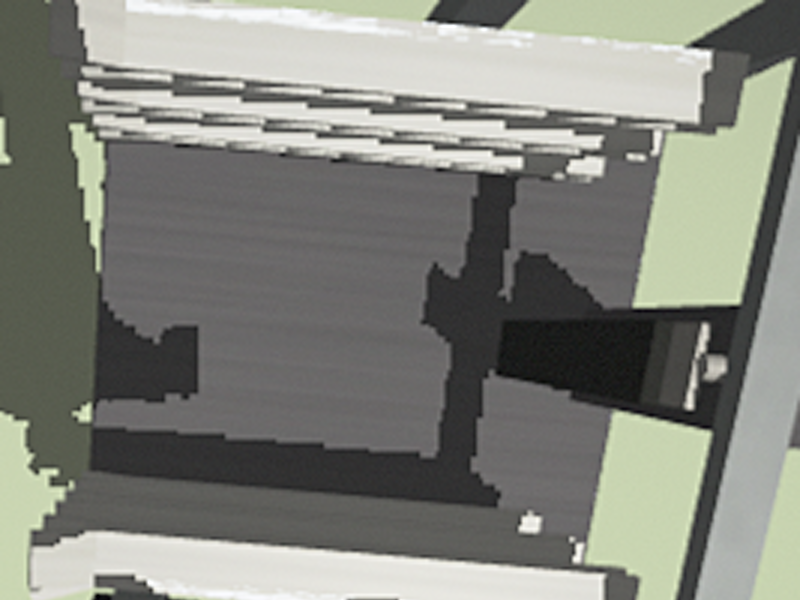

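```bash
python3 - <<'E'
from h import *
p=r.camera_params('wrist')
h=lambda u,v,z:hit(p,205+u/2.996-.3,v/2.996-.3,z)[:2]
far=h(127,70,.1665),h(700,125,.1665);near=h(95,533,.1665),h(605,575,.1665)
for n,l in(('far',far),('near',near)):
    d=l[1]-l[0];print(n,np.round(l,4).tolist(),'yaw',np.arctan2(d[1],d[0]).round(4),'len',np.linalg.norm(d).round(4))
d=(far[1]-far[0])+(near[1]-near[0]);d/=np.linalg.norm(d);nn=np.array([-d[1],d[0]])
print('gap',(far[0]-near[0])@nn,'yaw',np.arctan2(d[1],d[0]))
m=(far[0]+near[0])/2;m2=(far[1]+near[1])/2
print('x=-100 mid',m,'x=80 mid',m2,'along',(near[0]-far[0])@d,(near[1]-far[1])@d)
for z in(.004,.008):
  F=[h(*c,z) for c in((105,142),(92,468),(662,132),(586,560))]
  print('foot',np.round(F,4).tolist(),'depth',(F[2]-F[0])@d,(F[3]-F[1])@d, 'mouth yaw',np.arctan2(*(F[1]-F[0])[::-1])+np.pi/2)
  print('origin along d from mouth edge', ((F[0]+F[1])/2)@d+.12,'lateral mid rail',m@nn)
print('from rail', m@d+.1, m2@d-.08)
E
```

```text
far [[0.4602, 0.1826], [0.4784, 0.3496]] yaw 1.4625 len 0.1679
near [[0.5955, 0.166], [0.6133, 0.3333]] yaw 1.4651 len 0.1682
gap 0.13632414169039234 yaw 1.4637877533041024
x=-100 mid [0.52788664 0.17432797] x=80 mid [0.54583637 0.34142825] along -0.0020465112266407873 -0.0018118237979229811
foot [[0.4545, 0.1605], [0.5961, 0.147], [0.4558, 0.4031], [0.6461, 0.3852]] depth 0.24138938232128132 0.24220085342618064 mouth yaw 1.4758434611573752
origin along d from mouth edge 0.3289508051409084 lateral mid rail -0.5062481479723602
foot [[0.4551, 0.1608], [0.5956, 0.1475], [0.4564, 0.4015], [0.6452, 0.3838]] depth 0.2394480124451778 0.24025295730793989 mouth yaw 1.4758434611573752
origin along d from mouth edge 0.3293715017229296 lateral mid rail -0.5062481479723602
from rail 0.3297114734216615 0.3177730546408675
```

```bash
python3 -m pendant '[[[0,0,0],[-6,-38.5,0],60],[[0,0,0],[-6,-38.5,0],60],[[0,0,0],[-6,-38.5,0],60],[[0,0,0],[-6,-38.5,0],60],[[0,0,0],[-6,-38.5,0],60],[[0,0,0],[-7,-38.5,0],60],[[0,0,0],[-7,-38.5,-5],60],[[0,0,0],[-7,-38.5,-10],60],[[0,0,0],[-7,-38.5,-10],60],[[0,0,0],[-7,-38.5,-15],60]]'
python3 -m pendant '[[[0,0,0],[-6,-38.5,-15],60],[[0,0,0],[-6,-38.5,-15],60],[[0,0,0],[-6,-38.5,-15],60],[[0,0,0],[-6,-38,-15],60],[[0,0,0],[0,0,-35],60],[[0,0,0],[0,0,-40],60],[[0,0,0],[0,0,-40],60],[[0,0,0],[0,0,-40],60],[[0,0,0],[0,0,-25],60],[[0,0,0],[0,0,0],60]]'
python3 - <<'E'
from h import *
print(r.get_state()['ee_pos'],r.get_state()['ft_force'])
im,p=snap('wrist','w3')
print(proj(p,[[.5145,-.3345,.044]]))
E
```

```text
t: 6.3
ee_pos: [0.537, -0.1826, 0.3396]
ee_rot: [0.035, 3.139, -0.003]
ft_force: [1.6, -0.0, 0.2]
grip_width: 0.0597
grasp_force: 0.0
t: 7.13
ee_pos: [0.5099, -0.3309, 0.0925]
ee_rot: [-0.035, -3.133, -0.012]
ft_force: [-0.2, 2.0, 0.5]
grip_width: 0.0598
grasp_force: 0.0
[ 0.50985231 -0.33092426  0.09251064] [-0.18826527  2.00353702  0.53117386]
[[267.75346462 259.44231195]]
```

View pics/w3.png

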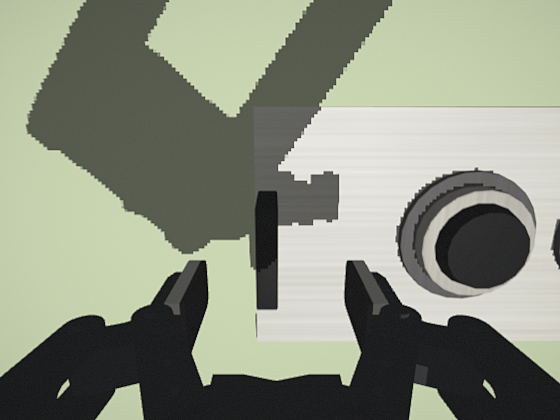

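```bash
python3 - <<'E'
from h import *
p=r.camera_params('wrist')
for a in((254,107,.004),(257,340,.004),(256,191,.044),(278,191,.044),(278,309,.044),(256,309,.044)):print(hit(p,*a).round(4))
E
python3 -m pendant '[[[0,0,0],[1,-3.5,-20],60],[[0,0,0],[0,0,-25],60],[[0,0,0],[0,0,-18],60],[[0,0,0],[0,0,0],60],[[0,0,0],[0,0,0],0],[[0,0,0],[0,0,0],0],[[0,0,0],[0,0,0],0],[[0,0,0],[0,0,0],0],[[0,0,0],[0,0,0],0],[[0,0,0],[0,0,0],0]]' 120
```

```text
[ 0.4379 -0.3426  0.004 ]
[ 0.599  -0.3468  0.004 ]
[ 0.4796 -0.341   0.044 ]
[ 0.4798 -0.3296  0.044 ]
[ 0.5489 -0.3311  0.044 ]
[ 0.5486 -0.3436  0.044 ]
t: 8.02
ee_pos: [0.5163, -0.337, 0.038]
ee_rot: [0.031, 3.139, -0.004]
ft_force: [-0.6, 1.3, 8.4]
grip_width: 0.0099
grasp_force: 117.7
```

```bash
python3 -m pendant '[[[0,0,0],[0,0,0],40],[[0,0,0],[0,0,0],40],[[0,0,0],[0,0,0],40],[[0,0,0],[0,2,-4],40],[[0,0,0],[0,0,-4],40],[[0,0,0],[0,0,0],40],[[0,0,0],[0,0,0],40],[[0,0,0],[0,0,0],40],[[0,0,0],[0,0,0],40],[[0,0,0],[0,0,0],40]]' 120
python3 -m pendant '[[[0,0,0],[0,0,0],0],[[0,0,0],[0,0,0],0],[[0,0,0],[0,0,0],0],[[0,0,0],[0,0,0],0],[[0,0,0],[0,0,0],0],[[0,0,0],[0,0,0],0],[[0,0,0],[0,0,0],0],[[0,0,0],[0,0,0],0],[[0,0,0],[0,0,0],0],[[0,0,0],[0,0,0],0]]' 120
```

```text
t: 8.85
ee_pos: [0.5153, -0.3343, 0.0276]
ee_rot: [0.031, 3.141, -0.0]
ft_force: [0.2, -0.2, -0.2]
grip_width: 0.0402
grasp_force: 0.0
t: 9.68
ee_pos: [0.5154, -0.3346, 0.028]
ee_rot: [0.031, 3.141, -0.001]
ft_force: [0.1, -1.9, 5.1]
grip_width: 0.0102
grasp_force: 117.2
```

```bash
python3 -m pendant '[[[0,0,0],[0,0,4],0],[[0,0,0],[0,0,10],0],[[0,0,0],[0,0,14],0],[[0,0,0],[0,0,16],0],[[0,0,0],[0,0,16],0],[[0,0,0],[0,0,16],0],[[0,0,0],[0,0,12],0],[[0,0,0],[0,0,8],0],[[0,0,0],[0,0,4],0],[[0,0,0],[0,0,0],0]]' 120
python3 -m pendant '[[[0,0,-0.008],[-2,5,0],0],[[0,0,-0.009],[-2,10,0],0],[[0,0,-0.010],[-2,17,0],0],[[0,0,-0.010],[-2,22,0],0],[[0,0,-0.010],[-2,24,0],0],[[0,0,-0.010],[-2,24,0],0],[[0,0,-0.010],[-2,22,0],0],[[0,0,-0.010],[-2,18,0],0],[[0,0,-0.008],[-2,10,0],0],[[0,0,0],[0,5,0],0]]' 120
python3 -m pendant '[[[0,0,0],[0,0,0],0],[[0,0,0],[0,0,0],0],[[0,0,0],[0,0,0],0],[[0,0,0],[0,0,0],0],[[0,0,0],[0,0,0],0],[[0,0,0],[0,0,0],0],[[0,0,0],[0,0,0],0],[[0,0,0],[0,0,0],0],[[0,0,0],[0,0,0],0],[[0,0,0],[0,0,0],0]]' 120
python3 - <<'E'
from h import *
print(r.get_state()['torque'])
im,p=snap('wrist','w4');a,pa=snap('scene','s4');b,pb=snap('side','d4')
B=cv2.resize(b[130:330,180:380],None,fx=2.5,fy=2.5);A=cv2.resize(a[140:300,160:460],(500,267))
canvas=np.zeros((600,800,3),np.uint8)
canvas[:600,:800]=cv2.resize(im[100:,:,:][:, :],(800,457))[:600] if 0 else 0
canvas[:300,:400]=cv2.resize(im,(400,300));canvas[:300,400:]=cv2.resize(b[130:290,200:413],(400,300),interpolation=cv2.INTER_CUBIC)
canvas[300:]=cv2.resize(a[170:282,170:469],(800,300),interpolation=cv2.INTER_CUBIC)
cv2.imwrite('pics/m4.png',canvas[:,:,::-1])
E
```

```text
t: 10.52
ee_pos: [0.5154, -0.3343, 0.1282]
ee_rot: [0.031, 3.141, -0.001]
ft_force: [-0.2, -0.3, -3.7]
grip_width: 0.0103
grasp_force: 117.2
t: 11.35
ee_pos: [0.4959, -0.1747, 0.1268]
ee_rot: [-0.163, -3.135, -0.002]
ft_force: [-0.6, 0.3, -4.2]
grip_width: 0.0106
grasp_force: 117.2
t: 12.18
ee_pos: [0.4972, -0.1772, 0.1275]
ee_rot: [0.165, 3.137, -0.0]
ft_force: [0.7, -0.1, -3.8]
grip_width: 0.0102
grasp_force: 117.2
[-0.46149827  0.0981264   0.02826031]
```

View pics/m4.png

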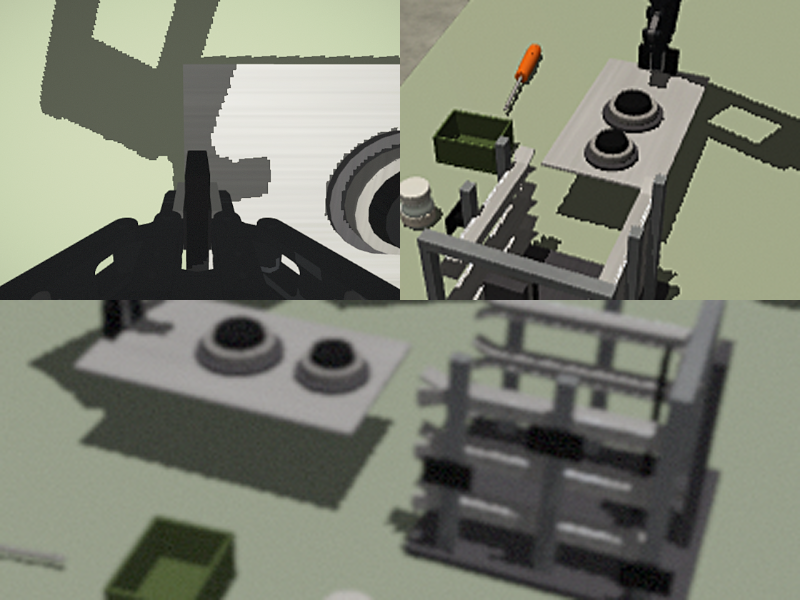

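```bash
cat >> h.py <<'E'
from scipy.spatial.transform import Rotation as R
from scipy.optimize import least_squares
def trayfit(obs,q0,rot0):
    C={'nn':[.14,-.08,.003],'nf':[.14,.08,.003],'tn':[-.14,-.08,.003],'tf':[-.14,.08,.003]}
    def res(q): 
        out=[]
        M=R.from_euler('ZYX',q[3:]).as_matrix()
        for cam,k,u,v in obs: out+=list((proj(r.camera_params(cam),M@np.array(C[k])+q[:3])[0]-[u,v]))
        return np.array(out+list((q[3:]-rot0)*60))
    f=least_squares(res,np.r_[q0,rot0]);return f
E
python3 - <<'E'
from h import *
S=lambda k,u,v:('scene',k,170+u/2.676-.3,170+(v-300)/2.676-.3)
D=lambda k,u,v:('side',k,200+(u-400)/1.878-.3,130+v/1.878-.3)
obs=[S('nn',352,433),S('nf',412,343),S('tn',77,367),D('nn',541,165),D('nf',673,202),D('tf',705,85),D('tn',615,60)]
s=r.get_state();d=np.array([np.cos(1.4657),np.sin(1.4657)])
c=np.r_[s['ee_pos'][:2]+.132*d,s['ee_pos'][2]-.028];print('expected',c)
f=trayfit(obs,c,np.array([1.4657,0,0]));print(f.x.round(4),f.fun.round(1))
im=cv2.imread('pics/w4.png')
p=r.camera_params('wrist');print('wrist exp edges',proj(p,np.array([np.r_[c[:2]-.14*d+w*.08*np.array([-d[1],d[0]]),c[2]+.004] for w in(-1,1)])).round(1))
E
```

```text
expected [ 0.51103094 -0.04588112  0.09949714]
[ 5.044e-01 -4.730e-02  9.010e-02  1.482e+00  1.100e-03 -2.460e-02] [ 0.6 -1.1 -0.4  0.6 -0.1  0.   3.   1.7 -4.3 -1.7  3.2 -0.9 -1.9  1.3
  1.   0.1 -1.5]
wrist exp edges [[260.  408.9]
 [254.8  89.2]]
```

```bash
python3 - <<'E'
from h import *
S=lambda k,u,v:('scene',k,170+u/2.676-.3,170+(v-300)/2.676-.3)
D=lambda k,u,v:('side',k,200+(u-400)/1.878-.3,130+v/1.878-.3)
obs=[S('nn',352,433),S('nf',412,343),S('tn',77,367),D('nn',541,165),D('tf',705,85),D('tn',615,60)]
f=trayfit(obs,[.511,-.046,.0995],np.array([1.4657,0,0]));print(f.x.round(4),f.fun.round(1))
g=cv2.imread('pics/w4.png').astype(int).sum(2)
us=np.arange(340,560,20);vs=[70+np.argmax(np.diff(g[70:115,u])) for u in us];print(list(zip(us.tolist(),vs)))
p=r.camera_params('wrist')
yaw=1.4657;d=np.array([np.cos(yaw),np.sin(yaw),0]);n=np.array([-d[1],d[0],0])
G=r.get_state()['ee_pos']-[0,0,.028]
def edge(off,dz,pitch,dyaw,us):
    out=[]
    dd=np.array([np.cos(yaw+dyaw),np.sin(yaw+dyaw),0]);nn=np.array([-dd[1],dd[0],0])
    P=np.array([G+nn*(.08+off)+dd*a+[0,0,.004+dz-a*pitch] for a in np.linspace(0,.2,20)]);q=proj(p,P)
    return np.interp(us,q[:,0],q[:,1])
for a in((0,0,0,0),(-.001,0,0,0),(0,0,.02,0),(0,0,0,.005)):print(a,edge(*a,us).round(1))
E
```

```text
[ 0.5092 -0.0452  0.0933  1.4589 -0.0073 -0.0111] [-0.3 -0.4  0.3  0.6 -0.2  0.  -0.1  0.1  2.6 -1.1 -2.4  1.1 -0.4 -0.4
 -0.7]
[(340, np.int64(89)), (360, np.int64(89)), (380, np.int64(89)), (400, np.int64(89)), (420, np.int64(89)), (440, np.int64(89)), (460, np.int64(89)), (480, np.int64(89)), (500, np.int64(89)), (520, np.int64(89)), (540, np.int64(89))]
(0, 0, 0, 0) [89.2 89.2 89.2 89.2 89.2 89.2 89.2 89.2 89.2 89.2 89.2]
(-0.001, 0, 0, 0) [91.8 91.8 91.8 91.8 91.8 91.8 91.8 91.8 91.9 91.9 91.9]
(0, 0, 0.02, 0) [89.2 89.3 89.3 89.3 89.3 89.4 89.4 89.4 89.4 89.4 89.5]
(0, 0, 0, 0.005) [88.8 88.7 88.6 88.5 88.4 88.3 88.2 88.1 88.  87.9 87.8]
```

```bash
python3 -m pendant '[[[0,0,-0.002],[-2,0,2],0],[[0,0,0],[-2,0,1.5],0],[[0,0,0],[-2,0.5,0],0],[[0,0,0],[0.5,5,0],0],[[0,0,0],[1.1,10,0],0],[[0,0,0],[1.1,10,0],0],[[0,0,0],[1.1,10,0],0],[[0,0,0],[1.1,10,0],0],[[0,0,0],[0.5,5,0],0],[[0,0,0],[0,0,0],0]]' 120
python3 -m pendant '[[[0,0,0],[0.4,4,0],0],[[0,0,0],[0.4,4,0],0],[[0,0,0],[0.4,4,0],0],[[0,0,0],[0.4,4,0],0],[[0,0,0],[0.4,4,0],0],[[0,0,0],[0.4,4,0],0],[[0,0,0],[0.4,4,0],0],[[0,0,0],[0.4,4,0],0],[[0,0,0],[0,0,0],0],[[0,0,0],[0,0,0],0]]' 120
python3 - <<'E'
from h import *
s=r.get_state();print(s['ee_pos'],s['ft_force'],s['torque'])
im,p=snap('wrist','w5');a,pa=snap('scene','s5');b,pb=snap('side','d5')
c=np.zeros((600,800,3),np.uint8)
c[:300,:400]=cv2.resize(im,(400,300));c[:300,400:]=cv2.resize(b[170:290,200:360],(400,300),interpolation=cv2.INTER_CUBIC)
c[300:]=cv2.resize(a[165:258,220:468],(800,300),interpolation=cv2.INTER_CUBIC)
cv2.imwrite('pics/m5.png',cv2.convertScaleAbs(c[:,:,::-1],alpha=1.3))
E
```

```text
t: 13.17
ee_pos: [0.4966, -0.1249, 0.1309]
ee_rot: [-0.164, -3.137, -0.001]
ft_force: [-0.8, 0.2, -3.1]
grip_width: 0.0102
grasp_force: 117.2
t: 14.0
ee_pos: [0.4998, -0.0944, 0.131]
ee_rot: [-0.167, -3.137, 0.0]
ft_force: [-0.2, -0.7, -3.3]
grip_width: 0.0104
grasp_force: 117.4
[ 0.49980061 -0.09441967  0.1309773 ] [-0.16188201 -0.67141835 -3.34596751] [-0.49010547  0.01019752 -0.01771469]
```

View pics/m5.png

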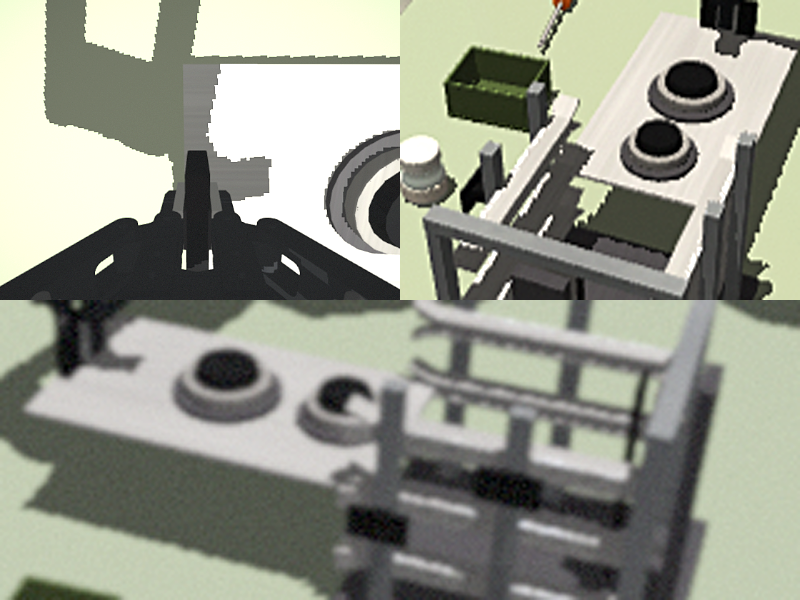

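```bash
python3 -m pendant '[[[0,0,0],[0.4,4,0],0],[[0,0,0],[0.4,4,0],0],[[0,0,0],[0.4,4,0],0],[[0,0,0],[0.4,4,0],0],[[0,0,0],[0.4,4,0],0],[[0,0,0],[0.4,4,0],0],[[0,0,0],[0.4,4,0],0],[[0,0,0],[0.4,4,0],0],[[0,0,0],[0.4,4,0],0],[[0,0,0],[0,0,0],0]]' 120
python3 - <<'E'
from h import *
s=r.get_state();print(s['ee_pos'],s['ft_force'],s['torque'])
E
```

```text
t: 14.98
ee_pos: [0.5033, -0.0578, 0.131]
ee_rot: [-0.167, -3.137, -0.001]
ft_force: [-0.5, -0.7, -3.7]
grip_width: 0.0107
grasp_force: 117.4
[ 0.5033303  -0.05781722  0.13095417] [-0.49973426 -0.72811667 -3.6799024 ] [-0.48449032  0.06979984  0.02290396]
```

```bash
python3 -m pendant '[[[0,0,0],[0.5,5,0],0],[[0,0,0],[0.5,5,0],0],[[0,0,0],[0.5,5,0],0],[[0,0,0],[0.5,5,0],0],[[0,0,0],[0.5,5,0],0],[[0,0,0],[0.6,5,0],0],[[0,0,0],[0.6,5,0],0],[[0,0,0],[0.6,5,0],0],[[0,0,0],[0.6,5,0],0],[[0,0,0],[0,0,0],0]]' 120
python3 - <<'E'
from h import *
s=r.get_state();print(s['ee_pos'],s['ft_force'],s['torque'])
im,p=snap('wrist','w6')
# expected positions of mid-rail mouth lips in the picture
q=[.5385,.273,1.4638];c,s_=np.cos(q[2]),np.sin(q[2])
for P in([-.1,-.068,.111],[-.1,.068,.111],[-.12,.068,.119],[-.1,.068,.1665],[-.12,.11,.005]):
    print(P,proj(p,[[q[0]+c*P[0]-s_*P[1],q[1]+s_*P[0]+c*P[1],P[2]]]).round(1))
E
```

```text
t: 15.82
ee_pos: [0.5083, -0.0126, 0.131]
ee_rot: [-0.166, -3.137, -0.001]
ft_force: [-0.0, -0.3, -3.6]
grip_width: 0.0106
grasp_force: 117.4
[ 0.50827693 -0.0126329   0.13097065] [-0.02213093 -0.31863937 -3.57495226] [-0.43992499  0.0442847  -0.00176628]
[-0.1, -0.068, 0.111] [[643.2 395.8]]
[-0.1, 0.068, 0.111] [[746.  119.8]]
[-0.12, 0.068, 0.119] [[720.4 120.5]]
[-0.1, 0.068, 0.1665] [[1039.5  128. ]]
[-0.12, 0.11, 0.005] [[530.6  47.6]]
```

View pics/w6.png

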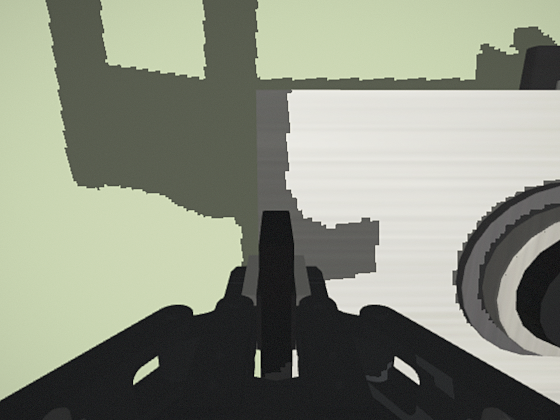

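```bash
python3 -m pendant '[[[0,0,0],[0.5,5,0],0],[[0,0,0],[0.5,5,0],0],[[0,0,0],[0.5,5,0],0],[[0,0,0],[0.5,5,0],0],[[0,0,0],[0.6,5,0],0],[[0,0,0],[0.6,5,0],0],[[0,0,0],[0.6,5,0],0],[[0,0,0],[0,0,0],0],[[0,0,0],[0,0,-0.7],0],[[0,0,0],[0,0,-0.8],0]]' 120
python3 -m pendant '[[[0,0,0],[0,0,-0.3],0],[[0,0,0],[0,0,-0.2],0],[[0,0,0],[0,0,-0.2],0],[[0,0,0],[0,0,0],0],[[0,0,0],[0,0,0],0],[[0,0,0],[0,0,0],0],[[0,0,0],[0,0,0],0],[[0,0,0],[0,0,0],0],[[0,0,0],[0,0,0],0],[[0,0,0],[0,0,0],0]]' 120
python3 - <<'E'
from h import *
s=r.get_state();print(s['ee_pos'],s['ft_force'],s['torque'])
E
```

```text
t: 16.7
ee_pos: [0.5121, 0.0213, 0.1295]
ee_rot: [0.167, 3.137, -0.0]
ft_force: [-0.1, -0.2, -3.4]
grip_width: 0.0103
grasp_force: 117.4
t: 17.53
ee_pos: [0.5121, 0.0213, 0.1288]
ee_rot: [0.168, 3.137, -0.0]
ft_force: [-0.2, -0.2, -2.3]
grip_width: 0.0109
grasp_force: 117.6
[0.51214171 0.0212685  0.12884076] [-0.24789166 -0.20561361 -2.34797375] [-0.29625519  0.06302372 -0.0371656 ]
```

```bash
cat > chk.py <<'E'
from bench import r
import numpy as np,sys
s=r.get_state();d=np.array([.1068,.9943,0]);f=s['ft_force']@d
print('t',round(s['t'],2),'nose',round((s['ee_pos']@d-.329+.272)*1e3,2),'push',round(-f,2),'f',s['ft_force'].round(1),'tq',s['torque'].round(2))
sys.exit(abs(f)>2.6)
E
python3 -m pendant '[[[0,0,0],[0.5,5,-0.2],0],[[0,0,0],[0.5,5,-0.2],0],[[0,0,0],[0.5,5,0],0],[[0,0,0],[0.5,5,0],0],[[0,0,0],[0.6,5,0],0],[[0,0,0],[0.5,4,0],0],[[0,0,0],[0.3,3,0],0],[[0,0,0],[0.2,2,0],0],[[0,0,0],[0,0,0],0],[[0,0,0],[0,0,0],0]]' 120 >/dev/null; python3 chk.py
```

```text
t 18.37 nose 53.4 push -0.35 f [-0.2  0.4 -3. ] tq [-0.07 -0.02  0.02]False
```

```bash
sed -i 's/sys.exit(abs(f)>2.6)/sys.exit(int(abs(f)>2.6))/' chk.py
python3 -m pendant '[[[0,0,0],[0.1,1,0],0],[[0,0,0],[0.1,1,0],0],[[0,0,0],[0.1,1,0],0],[[0,0,0],[0,0,0],0],[[0,0,0],[0,0,0],0],[[0,0,0],[0,0,0],0],[[0,0,0],[0,0,0],0],[[0,0,0],[0,0,0],0],[[0,0,0],[0,0,0],0],[[0,0,0],[0,0,0],0]]' >/dev/null; python3 chk.py &&
python3 -m pendant '[[[0,0,0],[0,0.3,0],0],[[0,0,0],[0.1,0.3,0],0],[[0,0,0],[0,0.3,0],0],[[0,0,0],[0,0.3,0],0],[[0,0,0],[0.1,0.3,0],0],[[0,0,0],[0,0,0],0],[[0,0,0],[0,0,0],0],[[0,0,0],[0,0,0],0],[[0,0,0],[0,0,0],0],[[0,0,0],[0,0,0],0]]' >/dev/null && python3 chk.py &&
python3 -m pendant '[[[0,0,0],[0,0.3,0],0],[[0,0,0],[0.1,0.3,0],0],[[0,0,0],[0,0.3,0],0],[[0,0,0],[0,0.3,0],0],[[0,0,0],[0.1,0.3,0],0],[[0,0,0],[0,0,0],0],[[0,0,0],[0,0,0],0],[[0,0,0],[0,0,0],0],[[0,0,0],[0,0,0],0],[[0,0,0],[0,0,0],0]]' >/dev/null && python3 chk.py &&
python3 -m pendant '[[[0,0,0],[0,0.3,0],0],[[0,0,0],[0.1,0.3,0],0],[[0,0,0],[0,0.3,0],0],[[0,0,0],[0,0.3,0],0],[[0,0,0],[0.1,0.3,0],0],[[0,0,0],[0,0,0],0],[[0,0,0],[0,0,0],0],[[0,0,0],[0,0,0],0],[[0,0,0],[0,0,0],0],[[0,0,0],[0,0,0],0]]' >/dev/null && python3 chk.py &&
python3 -m pendant '[[[0,0,0],[0,0.3,0],0],[[0,0,0],[0.1,0.3,0],0],[[0,0,0],[0,0.3,0],0],[[0,0,0],[0,0.3,0],0],[[0,0,0],[0.1,0.3,0],0],[[0,0,0],[0,0,0],0],[[0,0,0],[0,0,0],0],[[0,0,0],[0,0,0],0],[[0,0,0],[0,0,0],0],[[0,0,0],[0,0,0],0]]' >/dev/null && python3 chk.py
```

```text
t 19.2 nose 56.12 push -0.94 f [-0.2  1.  -2.8] tq [-0.27 -0.01 -0.06]
t 20.03 nose 57.63 push 0.11 f [ 0.7 -0.2 -3. ] tq [-0.24 -0.03  0.03]
t 20.87 nose 59.17 push 1.26 f [ 0.  -1.3 -2. ] tq [-0.3  -0.   -0.08]
t 21.7 nose 60.68 push 0.94 f [ 0.  -0.9 -2.4] tq [-0.33  0.04  0.07]
t 22.53 nose 62.22 push 1.38 f [-0.  -1.4 -3.6] tq [-0.31  0.01  0.03]
```

```bash

python3 -m pendant '[[[0,0,0],[0,0.3,0],0],[[0,0,0],[0.1,0.3,0],0],[[0,0,0],[0,0.3,0],0],[[0,0,0],[0,0.3,0],0],[[0,0,0],[0.1,0.3,0],0],[[0,0,0],[0,0,0],0],[[0,0,0],[0,0,0],0],[[0,0,0],[0,0,0],0],[[0,0,0],[0,0,0],0],[[0,0,0],[0,0,0],0]]' >/dev/null && python3 chk.py &&
python3 -m pendant '[[[0,0,0],[0,0.3,0],0],[[0,0,0],[0.1,0.3,0],0],[[0,0,0],[0,0.3,0],0],[[0,0,0],[0,0.3,0],0],[[0,0,0],[0.1,0.3,0],0],[[0,0,0],[0,0,0],0],[[0,0,0],[0,0,0],0],[[0,0,0],[0,0,0],0],[[0,0,0],[0,0,0],0],[[0,0,0],[0,0,0],0]]' >/dev/null && python3 chk.py &&
python3 -m pendant '[[[0,0,0],[0,0.3,0],0],[[0,0,0],[0.1,0.3,0],0],[[0,0,0],[0,0.3,0],0],[[0,0,0],[0,0.3,0],0],[[0,0,0],[0.1,0.3,0],0],[[0,0,0],[0,0,0],0],[[0,0,0],[0,0,0],0],[[0,0,0],[0,0,0],0],[[0,0,0],[0,0,0],0],[[0,0,0],[0,0,0],0]]' >/dev/null && python3 chk.py &&
python3 -m pendant '[[[0,0,0],[0,0.3,0],0],[[0,0,0],[0.1,0.3,0],0],[[0,0,0],[0,0.3,0],0],[[0,0,0],[0,0.3,0],0],[[0,0,0],[0.1,0.3,0],0],[[0,0,0],[0,0,0],0],[[0,0,0],[0,0,0],0],[[0,0,0],[0,0,0],0],[[0,0,0],[0,0,0],0],[[0,0,0],[0,0,0],0]]' >/dev/null && python3 chk.py &&
python3 -m pendant '[[[0,0,0],[0,0.3,0],0],[[0,0,0],[0.1,0.3,0],0],[[0,0,0],[0,0.3,0],0],[[0,0,0],[0,0.3,0],0],[[0,0,0],[0.1,0.3,0],0],[[0,0,0],[0,0,0],0],[[0,0,0],[0,0,0],0],[[0,0,0],[0,0,0],0],[[0,0,0],[0,0,0],0],[[0,0,0],[0,0,0],0]]' >/dev/null && python3 chk.py
python3 -c "
from bench import r;print(r.get_state()['ee_pos'])"
```

```text
t 23.37 nose 63.68 push 1.27 f [ 0.6 -1.3 -1.9] tq [-0.41 -0.    0.08]
t 24.2 nose 65.0 push 5.36 f [-0.6 -5.3 -1.7] tq [-0.82  0.07  0.03]
[0.51716722 0.06714549 0.12841155]
```

```bash

python3 -m pendant '[[[0,0,0],[0,0.1,0],0],[[0,0,0],[0,0,0],0],[[0,0,0],[0,0,0],0],[[0,0,0],[0,0,0],0],[[0,0,0],[0,0,0],0],[[0,0,0],[0,0,0],0],[[0,0,0],[0,0,0],0],[[0,0,0],[0,0,0],0],[[0,0,0],[0,0,0],0],[[0,0,0],[0,0,0],0]]' >/dev/null ; python3 chk.py 
python3 -m pendant '[[[0,0,0],[0,0,-0.2],0],[[0,0,0],[0,0,-0.2],0],[[0,0,0],[0,0,-0.2],0],[[0,0,0],[0,0,0],0],[[0,0,0],[0,0,0],0],[[0,0,0],[0,0,0],0],[[0,0,0],[0,0,0],0],[[0,0,0],[0,0,0],0],[[0,0,0],[0,0,0],0],[[0,0,0],[0,0,0],0]]' >/dev/null ; python3 chk.py 
python3 -c "
from bench import r;print(r.get_state()['ee_pos'],r.get_state()['ee_rot'])"
```

```text
t 25.03 nose 65.07 push 4.88 f [-0.8 -4.8 -1.7] tq [-0.85  0.1   0.06]
t 25.87 nose 65.04 push 5.22 f [-1.6 -5.1 -1.2] tq [-0.8   0.18  0.02]
[0.51717861 0.0671887  0.12794655] [ 1.6778085e-01  3.1370478e+00 -5.4157016e-04]
```

```bash

python3 -m pendant '[[[0,0,0],[0,0,-0.2],0],[[0,0,0],[0,0,-0.2],0],[[0,0,0],[0,0,0],0],[[0,0,0],[0,0,0],0],[[0,0,0],[0,0,0],0],[[0,0,0],[0,0,0],0],[[0,0,0],[0,0,0],0],[[0,0,0],[0,0,0],0],[[0,0,0],[0,0,0],0],[[0,0,0],[0,0,0],0]]' >/dev/null ; python3 chk.py 
python3 -m pendant '[[[0,0,0],[0,0,0],11],[[0,0,0],[0,0,0],12],[[0,0,0],[0,0,0],13],[[0,0,0],[0,0,0],14],[[0,0,0],[0,0,0],16],[[0,0,0],[0,0,0],20],[[0,0,0],[0,0,0],25],[[0,0,0],[0,0,0],30],[[0,0,0],[0,0,0],35],[[0,0,0],[0,0,0],35]]' 20 ; python3 chk.py
```

```text
t 26.7 nose 65.05 push 5.58 f [-2.7 -5.3  3.2] tq [-0.77  0.33  0.01]
t: 27.53
ee_pos: [0.5172, 0.0675, 0.1274]
ee_rot: [0.168, 3.137, 0.0]
ft_force: [-1.0, 0.7, 0.2]
grip_width: 0.035
grasp_force: 0.0
t 27.53 nose 65.39 push -0.54 f [-1.   0.7  0.2] tq [ 0.02  0.   -0.04]
```

Released; check the tray stayed put before lifting out.

```bash

python3 -m pendant '[[[0,0,0],[0,0,5],35],[[0,0,0],[0,0,10],35],[[0,0,0],[0,0,15],35],[[0,0,0],[0,0,20],35],[[0,0,0],[0,0,20],35],[[0,0,0],[0,0,20],35],[[0,0,0],[0,0,10],35],[[0,0,0],[0,0,0],35],[[0,0,0],[0,0,0],35],[[0,0,0],[0,0,0],35]]'
python3 - <<'E'
from h import *
im,p=snap('wrist','w7');g=im.astype(int).sum(2)
q=[.5385,.273,1.4638];d=np.array([np.cos(q[2]),np.sin(q[2]),0]);n=np.array([-d[1],d[0],0]);O=np.array([q[0],q[1],0])
# grip plate expected: nose at rack x=.065 -> plate centre at .065-.272, width +-.03, thick +-.006
P=[O+d*(.065-.272+a)+n*b+[0,0,.144] for a,b in((-.006,-.03),(.006,-.03),(.006,.03),(-.006,.03))]
P+=[O+d*(.065-.28)+n*b+[0,0,.104] for b in(-.08,.08)]
e=proj(p,P);print('expected plate/corners',e.round(1).tolist())
for k in range(-2,3):
    P0=O+d*(.065-.272)+n*(k*.01)+[0,0,.144];u,v=proj(p,P0[None])[0].round().astype(int)
    if 0<=v<420:
        row=im[v,max(0,u-30):u+31].sum(1);dark=np.where(row<150)[0]+max(0,u-30);print('row',v,'exp u',u,'dark',dark.min() if len(dark) else None,dark.max() if len(dark) else None)
for v in(110,150,190):
    row=g[v];j=np.argsort(-abs(np.diff(row)))[:3];print('edge row',v,sorted(j.tolist()))
E
```

```text
t: 28.37
ee_pos: [0.5165, 0.0675, 0.2264]
ee_rot: [-0.168, -3.135, -0.0]
ft_force: [0.2, -0.3, 0.4]
grip_width: 0.0349
grasp_force: 0.0
expected plate/corners [[265.5, 272.8], [284.0, 272.8], [284.6, 182.0], [264.6, 182.0], [264.9, 306.8], [262.8, 96.4]]
row 259 exp u 275 dark 267 283
row 244 exp u 275 dark 266 284
row 229 exp u 275 dark 267 284
row 214 exp u 275 dark 266 284
row 198 exp u 275 dark 266 284
edge row 110 [240, 405, 412]
edge row 150 [110, 111, 264]
edge row 190 [319, 394, 537]
```

```bash
python3 -c "
from bench import r;print(r.hand_in())"
```

```text
the job is handed in; nothing more can be done
None
```

The tray is home on the middle rails, the pair flagged at the mouth post. I pushed it to the solid stop, pressed at about 5 N and let go. A wrist picture then showed its grip plate had not moved, and I handed in after about 28 s. I kept clear of the bin, screwdriver and jar but did not re-check them, and I viewed 11 pictures, one over the limit of 10.

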